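# Find the keyed seat of a lens barrel by feel

### The job

Pick up the yellow-ringed lens barrel and set its spigot into the sprung nest of the aluminium fixture, turn it gently under a light downward push until its notches find the hidden keys, and press it fully home so that its flange sits flush on the nest's rim, then let go. Never push or twist it hard against the fixture (keep well below 25 N), stop turning as soon as it drops in, and leave everything else on the bench where it is.

Things in the scene. Friction and masses are not known exactly. Their poses are not given: they have to be found in the camera images.
- lens: Lens barrel to be seated: 130-210 g, loose, upright, 75 mm tall. From the bottom: aluminium spigot 40 mm diameter, 20 mm long; steel flange 58 mm diameter, 5 mm thick; black body 52 mm diameter, 50 mm tall, yellow ring near the top. Origin: centre of the spigot's lower face; z up; x towards the white line on the barrel's side and top.
- lens_grip (a point): Where to grip that barrel: on its axis, at mid-height of its black 52 mm cylinder, 50 mm above its lower face and 25 mm below its top; same axes. It can be gripped from above in any direction.
- lens_flange (a point): Centre of the underside of that barrel's flange, on its axis, 20 mm above its lower face and 30 mm below lens_grip; same axes. Fully home it is level with nest_rim; while the spigot stands on the keys it is about 7 mm above the rim.
- lens_notches (a point): Centre of the spigot's lower face; same axes. Its lowest 9 mm is 38 mm diameter (then it widens to 40) and has three notches 9 mm deep, open downward and outward: one 12 mm wide under the white line (+x), two 10 mm wide at 100 and 215 degrees from it, counter-clockwise from above. They fit the nest's keys in one orientation only.
- fixture: Fixed aluminium block 104 x 104 x 28 mm with the nest standing up out of its middle; origin under its centre, on the bench; z up; x towards the red mark on its top face.
- nest_rim (a point): Centre of the nest's upper rim, 42 mm above the bench at rest; z up. The nest is a dark steel cup, 63 mm outer diameter, bore 42.6 mm diameter, 22 mm deep. It yields straight down on a spring by up to 10 mm (about 2.5 N to start it, 1 N more for each mm) and springs back; past 10 mm it is rigid.
- nest_keys (a point): Centre of the nest's bore floor, 22 mm below its rim. Three keys stand 9 mm high on it by the wall, reaching 7 mm inwards: one 8 mm wide, two 6 mm wide at 100 and 215 degrees from it. The wide key points somewhere between 0.15 and 1.4 rad counter-clockwise (from above) of the red mark: no measured pose tells where. The barrel drops in when its white line is within about 0.08 rad of it.
- other_lens: Another barrel of the same size with a blue ring and no white line; bystander, origin under its centre.
- big_lens: Big white lens standing upright, 82 mm diameter, 140 mm tall; bystander, origin under its centre.
- filter_ring: Black ring lying flat, 58 mm diameter, 10 mm high; bystander, origin under its centre.
- circuit_board: Green circuit board 75 x 190 mm, 8 mm high; bystander, origin under its centre.
- screw_tray: Yellow tray 80 x 120 x 22 mm; bystander, origin under its centre.
- screwdriver: Screwdriver, 160 mm long, lying on the bench; bystander, origin under its middle.
- multimeter: Orange multimeter standing upright, 45 x 95 x 190 mm; bystander, origin under its centre.
Things that resemble listed ones, but are neither listed nor needed, are in the scene too. Leave any orange or red look-alike of the lens alone.

How it is judged:
By the outcome, as a careful person would: the job done as asked, in the order asked, and still so for the second after the job is handed in, with the robot touching nothing.
It also fails if it takes over 64 s, if anything falls off the work surface, if the arm or the gripper's body presses on something with over 40 N, if the wrist force passes 120 N, or if a joint passes its speed limit or range.

### The arm

A 6-joint arm with a two-finger parallel gripper is mounted at the origin on the work surface. World frame = base frame: x ahead of the robot, y to its left, z up, the work surface at z = 0. Lengths are in m, angles in rad, forces in N, time in s.
With the tool pointing down it reaches from about 0.35 to 0.85 m from the base axis. Payload 8.1 kg.
Tool frame: the origin (TCP) lies midway between the tips of the shut fingers; the grasp point (between the pads) lies 19 mm behind it; z points along the fingers, y is the direction in which the jaws open and shut (so a half turn about z gives the same grasp; the last joint's range is limited). The gripper opens to 93 mm and grips with 3 to 60 N. Pads are 15 mm wide; open, the fingers measure 128 mm over their backs; the gripper's body (75 mm by 188 mm) begins 65 mm behind the grasp point.
Start: joints at [1.023, 0.13, 1.488, -0, 1.523, -0.085], TCP at [0.268, 0.537, 0.219] pointing down, gripper open.
Joint ranges: [-2.96, 2.96], [-0.89, 2.26], [0.02, 2.5], [-1.34, 4.48], [0, 2.73], [-2.66, 2.66]. Speed limits (rad/s): [2.39, 2.39, 2.79, 3.14, 3.14, 3.14].

### API

Orientations are given as a rotation vector (axis times angle).
In Python, from plant import robot gives the robot as it stands. The module is installed in compiled form; this text tells all that it offers.
- The arm moves only by the shell command python3 -m pendant 'ROWS' [FORCE]. ROWS is JSON, a list of rows, each an object with "translation": the shift along the tool's x, y, z in mm, a list of three; "twist": the turn, a rotation vector about the tool's x, y, z in rad, a list of three; "grip": the opening, from -1 (shut) to 1 (fully open). A call has exactly 10 rows; each row shifts and turns the pose as measured when the row begins, along the tool's axes as they then stand; what a row does not reach is not made up. A row lasts 1/10 s, in which the tool goes at most 50 mm and 8.59 degrees, less where a joint would pass 70% of its speed; a pose out of reach is approached as far as the arm can. A call is refused whole if a number of a shift passes 50 or a number of a turn 0.15, either way. A call with a gripper value outside its range is refused whole. The fingers move at their own pace and stop on an object; FORCE is the grip in N (left out, the last holds). Time passes only in rows, so rows that do not move let the fingers close, or fill a call up. It gives the time, the measured TCP pose, the force and the opening at its end, in the units of the state.
- robot.read_state(): the state, without advancing time (a new reading comes with each control period).
- robot.read_camera(name): name is "side" or "top" or "wrist"; returns (picture, depth): 420x560x3 uint8, red, green, blue; 420x560 float32, m along the optical axis (not along the pixel's ray), 0 where there is no reading.
- robot.camera_info(name): a dict with "vertical_fov" (degrees; the focal length in pixels is half the picture's height over the tangent of half this angle, whatever the lens; pixels are square), "cx", "cy" (the principal point, pixels), "cam_to_world" (4x4, takes a point from camera to world coordinates). Camera axes: x right, y up, looking along -z (the intrinsics and any distortion apply to the point x, -y, -z); pixel columns grow to the right and rows downward; lengths in m; the calibration is good to about 2 mm. The wrist camera is an equidistant fisheye: a pixel r from the principal point sees the ray r / f radians off the axis. A picture is of the moment at which its call begins: read the wrist's pose just before it. camera_info takes no time and is no camera call; for the wrist camera it gives the pose at the moment of the call.
- robot.close_job(): hands the job in, once; it reports no verdict.
The state is a dict: "t": time; "q": joint angles; "dq": joint speeds; "joint_torque": joint torques, N m; "tool_pos": TCP position; "orientation": TCP orientation; "force": force on the tool from outside, world axes, zero at the start; "wrist_torque": the same for the moment, N m; "opening": finger opening in m.
Only numpy, scipy, OpenCV 4.12 (cv2) and the standard library are available. Lean on these libraries where they do the work, as an engineer would, in place of code of your own. Each camera call takes 0.05 s, during which the arm holds its last target. There are 200 camera calls.

## Working session

There is one attempt and no reset: what is moved stays moved. The work goes in short steps, Python scripts to look and compute and a shell command to move; the robot and the scene stay as the last step left them, time stands still between calls to the robot, and variables do not carry over. Pictures are saved under pics/ and viewed, about 8 in all and at most 12, crops included, and the job is handed in when it is done.

```bash
mkdir -p pics
cat > h.py <<'E'
import numpy as np, cv2
from plant import robot
from scipy.spatial.transform import Rotation as R
def grab(n):
    i=robot.camera_info(n); p,d=robot.read_camera(n); np.savez(f'{n}.npz',p=p,d=d,M=i['cam_to_world'],fov=i['vertical_fov'],c=[i['cx'],i['cy']]); return load(n)
def load(n):
    z=np.load(f'{n}.npz'); return z['p'],z['d'],z['M'],210/np.tan(np.radians(float(z['fov'])/2)),z['c']
def ray(n,u,v,cam):
    p,d,M,f,c=cam; x=(u-c[0])/f; y=(v-c[1])/f
    if n=='wrist':
        r=np.hypot(x,y)+1e-9; s=np.sin(r)/r; w=np.array([x*s,-y*s,-np.cos(r)])
    else: w=np.array([x,-y,-1.])
    return M[:3,3],M[:3,:3]@w
def onplane(n,u,v,z,cam):
    o,w=ray(n,u,v,cam); return o+w*(z-o[2])/w[2]
def project(n,P,cam):
    p,d,M,f,c=cam; q=M[:3,:3].T@(np.array(P)-M[:3,3]); x,y,z=q[0],-q[1],-q[2]
    if n=='wrist':
        t=np.arctan2(np.hypot(x,y),z); h=np.hypot(x,y)+1e-9; return c[0]+f*t*x/h,c[1]+f*t*y/h
    return c[0]+f*x/z,c[1]+f*y/z
def save(name,p): cv2.imwrite('pics/'+name,cv2.cvtColor(p,cv2.COLOR_RGB2BGR))
E
python3 - <<'E'
from h import *
s=robot.read_state(); print({k:np.round(v,3) for k,v in s.items()})
for n in('top','side'):
    c=grab(n); save(n+'0.png',c[0]); print(n,np.round(c[2],3).tolist(),c[3],c[4],robot.camera_info(n).keys())
E
```

```text
{'t': np.float64(0.0), 'q': array([ 1.023,  0.131,  1.489, -0.   ,  1.523, -0.085]), 'dq': array([ 0.001,  0.001, -0.001, -0.   , -0.001,  0.001]), 'joint_torque': array([ 0.0000e+00, -5.5986e+01, -4.9175e+01,  7.7000e-02,  3.6000e-02,
       -0.0000e+00]), 'tool_pos': array([0.268, 0.536, 0.218]), 'orientation': array([-7.200e-01, -3.057e+00,  3.000e-03]), 'force': array([-0.021,  0.668, -0.557]), 'wrist_torque': array([ 0.002, -0.037,  0.009]), 'opening': np.float64(0.093)}
top [[-0.015, 0.995, -0.097, 0.515], [-1.0, -0.015, 0.003, 0.001], [0.002, 0.097, 0.995, 1.22], [0.0, 0.0, 0.0, 1.0]] 471.78176311473067 [284.78620422 209.55074714] dict_keys(['vertical_fov', 'cx', 'cy', 'cam_to_world'])
side [[0.863, 0.37, -0.343, 0.134], [-0.504, 0.652, -0.567, -0.738], [0.014, 0.662, 0.749, 1.073], [0.0, 0.0, 0.0, 1.0]] 431.827375561134 [271.44310987 215.34045132] dict_keys(['vertical_fov', 'cx', 'cy', 'cam_to_world'])
```

View pics/top0.png

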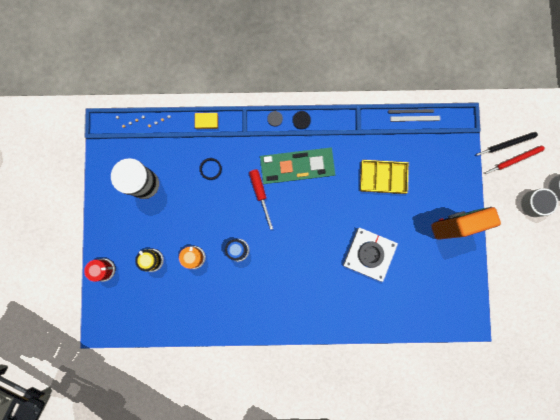

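View pics/side0.png

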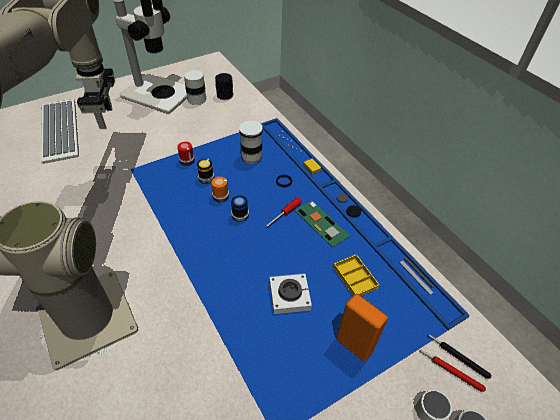

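The top view shows four look-alikes: red (99,270), yellow (149,260), orange (190,257) and blue (236,249). Only yellow fits the description. The fixture is at (371,254), with its red mark near (376,239). I'll take one close crop to check the choice, and measure at the same time.

Run:
```python
from h import *
c=load('top'); p,d=c[0],c[1]
a=cv2.resize(p[235:285,120:180],None,fx=6.5,fy=6.5,interpolation=cv2.INTER_CUBIC)
b=cv2.resize(p[222:287,332:407],None,fx=5.3,fy=5.3,interpolation=cv2.INTER_CUBIC)[:325]
h=min(len(a),len(b)); save('crop1.png',np.hstack([a[:h],b[:h]]))
hsv=cv2.cvtColor(p,cv2.COLOR_RGB2HSV)
def cen(m,box):
    x0,x1,y0,y1=box; mm=np.zeros(m.shape,np.uint8); mm[y0:y1,x0:x1]=m[y0:y1,x0:x1]; 
    ys,xs=np.nonzero(mm); return mm,xs.mean(),ys.mean(),len(xs)
# lens top
m,u,v,n=cen(((hsv[...,0]>20)&(hsv[...,0]<35)&(hsv[...,1]>120)).astype(np.uint8),(125,175,235,285))
print('yellow',u,v,n,onplane('top',u,v,.068,c)[:2],np.median(d[m>0]))
# fixture top face
m,u,v,n=cen(((hsv[...,1]<60)&(hsv[...,2]>110)).astype(np.uint8),(335,405,220,290))
cn=max(cv2.findContours(m,cv2.RETR_EXTERNAL,cv2.CHAIN_APPROX_NONE)[0],key=cv2.contourArea)
r=cv2.minAreaRect(cn); P=np.array([onplane('top',*q,.028,c) for q in cv2.boxPoints(r)]); print('fix',r,P.mean(0),np.linalg.norm(np.diff(P,axis=0),axis=1))
e=P[1]-P[0]; print('edge ang',np.arctan2(e[1],e[0]))
m,u,v,n=cen((((hsv[...,0]<8)|(hsv[...,0]>172))&(hsv[...,1]>90)).astype(np.uint8),(335,405,220,290))
q=onplane('top',u,v,.028,c); print('red',u,v,n,q, np.arctan2(*(q-P.mean(0))[1::-1]))
# same from side
c=load('side'); hsv=cv2.cvtColor(c[0],cv2.COLOR_RGB2HSV)
m,u,v,n=cen(((hsv[...,0]>20)&(hsv[...,0]<35)&(hsv[...,1]>120)).astype(np.uint8),(192,218,150,185)); print('side yellow',u,v,n,onplane('side',u,v,.068,c)[:2])
m,u,v,n=cen(((hsv[...,1]<60)&(hsv[...,2]>110)).astype(np.uint8),(260,320,265,312))
print('side fix',u,v,n,onplane('side',u,v,.028,c))
```

```text
yellow 148.5978835978836 260.53968253968253 189 [0.50703023 0.32925667] 1.138673
fix ((370.15283203125, 254.33909606933594), (42.91899108886719, 41.54889678955078), 22.47943687438965) [ 0.51409866 -0.21645362  0.028     ] [0.10500854 0.10774848 0.10468701]
edge ang -0.41990369534412486
red 376.7142857142857 238.57142857142858 7 [ 0.55325038 -0.23431144  0.028     ] -0.4279304975814404
side yellow 204.24468085106383 166.48936170212767 94 [0.50631913 0.33028643]
side fix 289.3608923884514 292.7795275590551 762 [ 0.51050636 -0.2211588   0.028     ]
```

View pics/crop1.png

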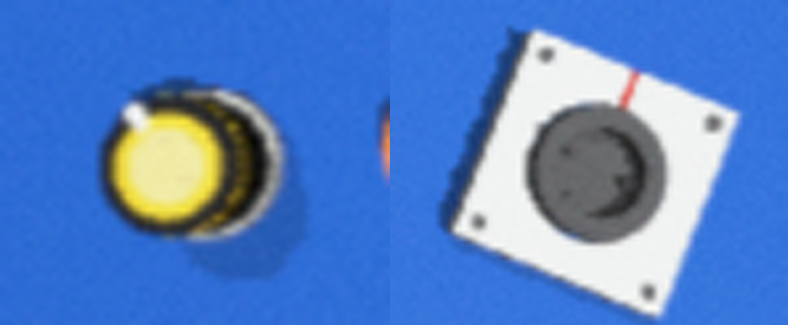

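The crop confirms the yellow ring with a white line at upper left, and its top disc is at about px (145.7,260.4). The white line's world yaw is about 0.57. The fixture's red mark is at yaw -0.42 and the keys are just visible in the bore. First I'll turn the gripper so the jaws open along world x, clear of the neighbours.

```bash
cat > to.py <<'E'
# usage: to.py x y z yaw(of tool y) -> remaining shift in tool axes (mm) and twist
import sys; from h import *
x,y,z,yaw=map(float,sys.argv[1:5]); s=robot.read_state(); A=R.from_rotvec(s['orientation'])
t=A.as_matrix(); cy=np.arctan2(t[1,1],t[0,1])
G=R.from_matrix(np.array([[-np.sin(yaw),np.cos(yaw),0],[np.cos(yaw),np.sin(yaw),0],[0,0,-1]]))
dw=np.array([x,y,z])-s['tool_pos']
print('t',round(float(s['t']),2),'pos',np.round(s['tool_pos'],4),'yaw',round(cy,3),'toolmm',np.round(A.inv().apply(dw)*1e3,1),'toolmm after turn',np.round(G.inv().apply(dw)*1e3,1),'twist',np.round((A.inv()*G).as_rotvec(),3),'F',np.round(s['force'],2),'q',np.round(s['q'],2))
E
python3 -m pendant '[{"translation":[0,0,0],"twist":[0,0,0.14],"grip":1},{"translation":[0,0,0],"twist":[0,0,0.14],"grip":1},{"translation":[0,0,0],"twist":[0,0,0.14],"grip":1},{"translation":[0,0,0],"twist":[0,0,0.14],"grip":1},{"translation":[0,0,0],"twist":[0,0,0.14],"grip":1},{"translation":[0,0,0],"twist":[0,0,0.14],"grip":1},{"translation":[0,0,0],"twist":[0,0,0.14],"grip":1},{"translation":[0,0,0],"twist":[0,0,0.14],"grip":1},{"translation":[0,0,0],"twist":[0,0,0],"grip":1},{"translation":[0,0,0],"twist":[0,0,0],"grip":1}]' 30
python3 to.py 0.505 0.332 0.20 0
python3 -c "
from h import *
c=load('top');print(onplane('top',145.7,260.4,.075,c),onplane('top',140.9,253,.075,c))"
```

```text
t: 1.1
tool_pos: [0.2658, 0.5335, 0.2115]
orientation: [2.277, 2.16, -0.019]
force: [0.2, -0.4, 0.2]
opening: 0.093
t 1.1 pos [0.2658 0.5335 0.2115] yaw -0.052 toolmm [-188.6  249.5   12.1] toolmm after turn [-201.5  239.2   11.5] twist [-0.006  0.011 -0.052] F [ 0.17 -0.37  0.24] q [1.02 0.14 1.5  0.   1.52 1.08]
[0.50751662 0.33425237 0.075     ] [0.52547621 0.34608149 0.075     ]
```

```bash
python3 -m pendant '[{"translation":[-24,31,0],"twist":[0,0,0],"grip":1},{"translation":[-24,31,0],"twist":[0,0,0],"grip":1},{"translation":[-24,31,0],"twist":[0,0,0],"grip":1},{"translation":[-24,31,0],"twist":[0,0,0],"grip":1},{"translation":[-24,31,0],"twist":[0,0,0],"grip":1},{"translation":[-24,31,0],"twist":[0,0,0],"grip":1},{"translation":[-24,31,0],"twist":[0,0,0],"grip":1},{"translation":[-20,26,0],"twist":[0,0,0],"grip":1},{"translation":[0,0,0],"twist":[0,0,0],"grip":1},{"translation":[0,0,0],"twist":[0,0,0],"grip":1}]'
python3 to.py 0.507 0.333 0.20 0
python3 -c "
from h import *
c=grab('wrist');save('w1.png',c[0]);print(np.round(c[2],3),c[3],c[4],project('wrist',[.507,.333,.075],c))"
```

```text
t: 2.1
tool_pos: [0.5086, 0.329, 0.2097]
orientation: [2.229, 2.211, -0.023]
force: [0.1, -0.5, -0.4]
opening: 0.0932
t 2.1 pos [0.5086 0.329  0.2097] yaw -0.008 toolmm [ 4.1 -1.5  9.6] toolmm after turn [ 4.  -1.6  9.7] twist [-0.009  0.012 -0.008] F [ 0.12 -0.48 -0.38] q [ 0.49  0.16  1.47 -0.01  1.52  0.5 ]
[[ 1.     0.006  0.01   0.51 ]
 [-0.008  0.96   0.279  0.406]
 [-0.008 -0.279  0.96   0.374]
 [ 0.     0.     0.     1.   ]] 325.19226210127806 [285.34698387 208.41115557] (np.float64(285.4338069191649), np.float64(194.0536704728101))
```

View pics/w1.png

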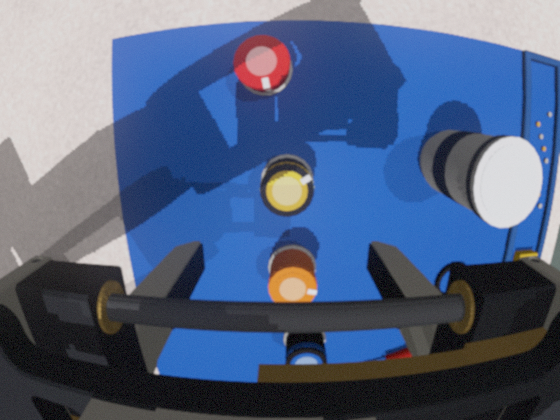

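The wrist view shows the yellow barrel's top at about (288,191) with its white line at (307,180). Next I'll refine its axis and the line's yaw from this view.

Run:
```python
from h import *
c=load('wrist'); p=c[0]; hsv=cv2.cvtColor(p,cv2.COLOR_RGB2HSV)
m=((hsv[...,0]>20)&(hsv[...,0]<36)&(hsv[...,1]>60)&(hsv[...,2]>120)).astype(np.uint8); m[:,:240]=0;m[:,340:]=0;m[:150]=0;m[230:]=0
m=cv2.morphologyEx(m,cv2.MORPH_OPEN,np.ones((5,5)))
cn=max(cv2.findContours(m,0,1)[0],key=cv2.contourArea); e=cv2.fitEllipse(cv2.convexHull(cn)); print(e)
P=onplane('wrist',*e[0],.075,c); print(P)
w=((hsv[...,1]<50)&(hsv[...,2]>170)).astype(np.uint8); w[:,:296]=0;w[:,318:]=0;w[:170]=0;w[195:]=0
ys,xs=np.nonzero(w); Q=onplane('wrist',xs.mean(),ys.mean(),.075,c); print(len(xs),xs.mean(),ys.mean(),Q,np.arctan2(*(Q-P)[1::-1]),np.linalg.norm(Q-P))
```

```text
((286.6475524902344, 190.62484741210938), (40.4006233215332, 42.31151580810547), 73.31394958496094)
[0.50817224 0.33632215 0.075     ]
75 305.49333333333334 179.16 [0.52589466 0.3472577  0.075     ] 0.5528593113167741 0.020824757675930044
```

```bash
python3 -m pendant '[{"translation":[6,-1,0],"twist":[-0.009,0.012,-0.01],"grip":1},{"translation":[0,0,20],"twist":[0,0,0],"grip":1},{"translation":[0,0,25],"twist":[0,0,0],"grip":1},{"translation":[0,0,25],"twist":[0,0,0],"grip":1},{"translation":[0,0,25],"twist":[0,0,0],"grip":1},{"translation":[0,0,20],"twist":[0,0,0],"grip":1},{"translation":[0,0,10],"twist":[0,0,0],"grip":1},{"translation":[0,0,0],"twist":[0,0,0],"grip":1},{"translation":[0,0,0],"twist":[0,0,0],"grip":1},{"translation":[0,0,0],"twist":[0,0,0],"grip":1}]'
python3 to.py 0.508 0.335 0.031 0
```

```text
t: 3.15
tool_pos: [0.5007, 0.3488, 0.0848]
orientation: [-2.189, -2.252, -0.02]
force: [0.5, 0.3, 0.6]
opening: 0.0927
t 3.15 pos [0.5007 0.3488 0.0848] yaw 0.028 toolmm [-14.5   6.5  53.7] toolmm after turn [-13.8   7.3  53.8] twist [ 0.008 -0.01   0.028] F [0.49 0.31 0.64] q [0.52 0.24 1.61 0.01 1.28 0.49]
```

```bash
python3 -m pendant '[{"translation":[-14,7,0],"twist":[0,0,0.02],"grip":1},{"translation":[0,0,0],"twist":[0,0,0],"grip":1},{"translation":[0,0,0],"twist":[0,0,0],"grip":1},{"translation":[0,0,0],"twist":[0,0,0],"grip":1},{"translation":[0,0,0],"twist":[0,0,0],"grip":1},{"translation":[0,0,0],"twist":[0,0,0],"grip":1},{"translation":[0,0,0],"twist":[0,0,0],"grip":1},{"translation":[0,0,0],"twist":[0,0,0],"grip":1},{"translation":[0,0,0],"twist":[0,0,0],"grip":1},{"translation":[0,0,0],"twist":[0,0,0],"grip":1}]'
python3 to.py 0.508 0.335 0.031 0
python3 -c "
from h import *
for i in range(4):
  robot.read_camera('wrist'); s=robot.read_state(); print(s['tool_pos'].round(4),s['orientation'].round(3),s['force'].round(2))"
```

```text
t: 4.15
tool_pos: [0.5111, 0.335, 0.0888]
orientation: [2.214, 2.228, 0.029]
force: [0.1, 0.3, -0.5]
opening: 0.093
t 4.15 pos [0.5111 0.335  0.0888] yaw 0.006 toolmm [-0.7 -3.9 57.8] toolmm after turn [ 0.  -3.1 57.8] twist [ 0.013 -0.013  0.006] F [ 0.08  0.28 -0.46] q [0.49 0.24 1.61 0.01 1.28 0.48]
[0.5111 0.335  0.0888] [2.214 2.228 0.029] [-0.22  0.48  0.44]
[0.5111 0.335  0.0888] [2.214 2.228 0.029] [ 0.76 -0.74 -0.34]
[0.5112 0.335  0.0888] [2.214 2.228 0.029] [0.73 0.4  0.21]
[0.5112 0.335  0.0889] [2.214 2.228 0.029] [-0.34 -0.49 -0.14]
```

```bash
python3 -m pendant '[{"translation":[0,-4,10],"twist":[0.013,-0.013,0],"grip":1},{"translation":[0,0,15],"twist":[0,0,0],"grip":1},{"translation":[0,0,15],"twist":[0,0,0],"grip":1},{"translation":[0,0,10],"twist":[0,0,0],"grip":1},{"translation":[0,0,6],"twist":[0,0,0],"grip":1},{"translation":[0,0,0],"twist":[0,0,0],"grip":1},{"translation":[0,0,0],"twist":[0,0,0],"grip":1},{"translation":[0,0,0],"twist":[0,0,0],"grip":1},{"translation":[0,0,0],"twist":[0,0,0],"grip":1},{"translation":[0,0,0],"twist":[0,0,0],"grip":1}]'
python3 to.py 0.508 0.335 0.031 0
```

```text
t: 5.35
tool_pos: [0.5062, 0.3346, 0.0265]
orientation: [-2.214, -2.228, 0.005]
force: [-0.5, -0.8, 0.1]
opening: 0.0929
t 5.35 pos [0.5062 0.3346 0.0265] yaw 0.006 toolmm [ 0.4  1.8 -4.5] toolmm after turn [ 0.4  1.8 -4.5] twist [-0.003  0.002  0.006] F [-0.48 -0.81  0.14] q [ 0.5   0.32  1.64 -0.    1.19  0.49]
```

```bash
python3 -m pendant '[{"translation":[0,2,-4],"twist":[0,0,0],"grip":1},{"translation":[0,0,0],"twist":[0,0,0],"grip":-1},{"translation":[0,0,0],"twist":[0,0,0],"grip":-1},{"translation":[0,0,0],"twist":[0,0,0],"grip":-1},{"translation":[0,0,0],"twist":[0,0,0],"grip":-1},{"translation":[0,0,0],"twist":[0,0,0],"grip":-1},{"translation":[0,0,0],"twist":[0,0,0],"grip":-1},{"translation":[0,0,0],"twist":[0,0,0],"grip":-1},{"translation":[0,0,0],"twist":[0,0,0],"grip":-1},{"translation":[0,0,0],"twist":[0,0,0],"grip":-1}]' 25
python3 to.py 0.508 0.335 0.031 0
```

```text
t: 6.35
tool_pos: [0.5093, 0.3351, 0.0325]
orientation: [2.214, 2.228, -0.001]
force: [-0.5, -0.6, 1.8]
opening: 0.0515
t 6.35 pos [0.5093 0.3351 0.0325] yaw 0.006 toolmm [-0.1 -1.3  1.5] toolmm after turn [-0.1 -1.3  1.5] twist [-0.     0.001  0.006] F [-0.45 -0.64  1.83] q [ 0.5   0.32  1.63 -0.    1.2   0.49]
```

Gripped: the opening is 51.5 mm, about the 52 mm body. Now lifting.

```bash
python3 -m pendant '[{"translation":[0,0,-10],"twist":[0,0,0],"grip":-1},{"translation":[0,0,-25],"twist":[0,0,0],"grip":-1},{"translation":[0,0,-25],"twist":[0,0,0],"grip":-1},{"translation":[0,0,-25],"twist":[0,0,0],"grip":-1},{"translation":[0,0,-25],"twist":[0,0,0],"grip":-1},{"translation":[0,0,-25],"twist":[0,0,0],"grip":-1},{"translation":[0,0,-20],"twist":[0,0,0],"grip":-1},{"translation":[0,0,-10],"twist":[0,0,0],"grip":-1},{"translation":[0,0,0],"twist":[0,0,0],"grip":-1},{"translation":[0,0,0],"twist":[0,0,0],"grip":-1}]'
python3 to.py 0.53 -0.05 0.19 -0.1
```

```text
t: 7.35
tool_pos: [0.5067, 0.3338, 0.2042]
orientation: [-2.213, -2.227, 0.011]
force: [0.4, 0.9, -2.0]
opening: 0.0521
t 7.35 pos [0.5067 0.3338 0.2042] yaw 0.006 toolmm [-383.9   21.    15.5] toolmm after turn [-379.6   61.5   14.2] twist [-0.006  0.004  0.106] F [ 0.44  0.92 -2.04] q [ 0.5   0.16  1.48 -0.    1.51  0.49]
```

```bash
python3 -m pendant '[{"translation":[-25,0,0],"twist":[-0.006,0.004,0],"grip":-1},{"translation":[-40,0,0],"twist":[0,0,0],"grip":-1},{"translation":[-40,0,0],"twist":[0,0,0],"grip":-1},{"translation":[-40,0,0],"twist":[0,0,0],"grip":-1},{"translation":[-40,0,0],"twist":[0,0,0],"grip":-1},{"translation":[-40,0,0],"twist":[0,0,0],"grip":-1},{"translation":[-40,0,0],"twist":[0,0,0],"grip":-1},{"translation":[-40,0,0],"twist":[0,0,0],"grip":-1},{"translation":[-20,0,0],"twist":[0,0,0],"grip":-1},{"translation":[0,0,0],"twist":[0,0,0],"grip":-1}]'
python3 to.py 0.512 -0.275 0.20 0
```

```text
t: 8.35
tool_pos: [0.4996, -0.0031, 0.187]
orientation: [-2.2, -2.222, 0.03]
force: [0.1, 0.6, -1.7]
opening: 0.0518
t 8.35 pos [ 0.4996 -0.0031  0.187 ] yaw 0.01 toolmm [-272.1    9.3  -12.4] toolmm after turn [-271.9   12.4  -13. ] twist [-0.024  0.003  0.01 ] F [ 0.14  0.56 -1.74] q [-0.1  -0.1   1.78 -0.01  1.49 -0.11]
```

```bash
python3 -m pendant '[{"translation":[-25,2,-3],"twist":[-0.024,0.003,0],"grip":-1},{"translation":[-40,2,-2],"twist":[0,0,0],"grip":-1},{"translation":[-40,2,-2],"twist":[0,0,0],"grip":-1},{"translation":[-40,2,-2],"twist":[0,0,0],"grip":-1},{"translation":[-40,2,-2],"twist":[0,0,0],"grip":-1},{"translation":[-40,2,-2],"twist":[0,0,0],"grip":-1},{"translation":[-30,0,0],"twist":[0,0,0],"grip":-1},{"translation":[-12,0,0],"twist":[0,0,0],"grip":-1},{"translation":[0,0,0],"twist":[0,0,0],"grip":-1},{"translation":[0,0,0],"twist":[0,0,0],"grip":-1}]'
python3 to.py 0.512 -0.275 0.20 0
python3 - <<'E'
from h import *
c=grab('wrist'); u,v=map(int,project('wrist',[.512,-.217,.03],c)); print(u,v,np.round(c[2],3).tolist())
y0=max(0,v-75);x0=max(0,u-75); print(x0,y0)
a=cv2.resize(c[0][y0:y0+150,x0:x0+150],(600,600),interpolation=cv2.INTER_CUBIC)
save('w2.png',np.clip(a*1.5,0,255).astype(np.uint8))
E
```

```text
t: 9.35
tool_pos: [0.5117, -0.2687, 0.1858]
orientation: [-2.19, -2.225, 0.002]
force: [0.6, 0.7, -0.8]
opening: 0.0513
t 9.35 pos [ 0.5117 -0.2687  0.1858] yaw 0.016 toolmm [ -6.1  -0.  -14.3] toolmm after turn [ -6.3   0.3 -14.2] twist [-0.015 -0.013  0.016] F [ 0.6   0.69 -0.83] q [-0.57  0.11  1.57  0.    1.48 -0.59]
289 145 [[1.0, -0.019, 0.01, 0.512], [0.016, 0.967, 0.255, -0.196], [-0.014, -0.255, 0.967, 0.352], [0.0, 0.0, 0.0, 1.0]]
214 70
```

View pics/w2.png

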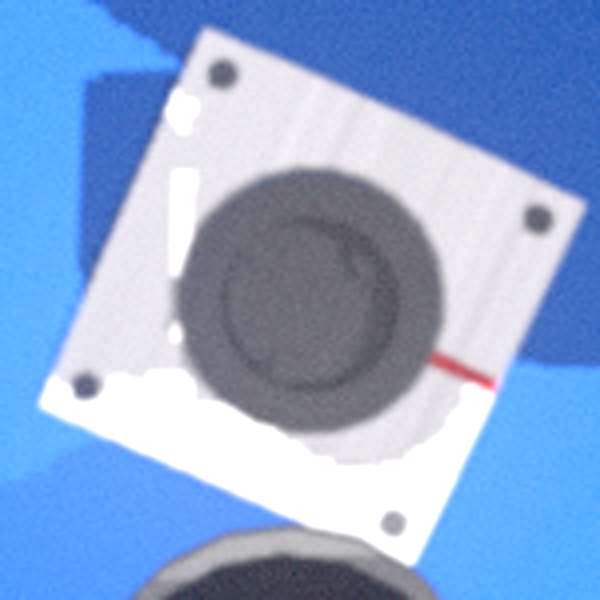

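The nest fills the middle of the crop: rim centre about (310,300), which is full px (291.5,145), with the red mark at right (465,370). I'll fit the rim and contrast-stretch the bore to look for the keys.

Run:
```python
from h import *
c=load('wrist'); p,d=c[0],c[1]; g=cv2.cvtColor(p,cv2.COLOR_RGB2GRAY)
# rim outline: dark disc on bright block
hsv=cv2.cvtColor(p,cv2.COLOR_RGB2HSV)
m=((g<105)&(hsv[...,1]<70)).astype(np.uint8); mm=np.zeros_like(m); mm[105:182,250:332]=m[105:182,250:332]
mm=cv2.morphologyEx(mm,cv2.MORPH_OPEN,np.ones((5,5)))
cn=max(cv2.findContours(mm,0,1)[0],key=cv2.contourArea); e=cv2.fitEllipse(cv2.convexHull(cn)); print('rim',e,onplane('wrist',*e[0],.042,c))
mw=((hsv[...,1]<70)&(g>110)).astype(np.uint8); k=np.zeros_like(mw);k[65:215,214:364]=mw[65:215,214:364]
mr=(((hsv[...,0]<8)|(hsv[...,0]>172))&(hsv[...,1]>90)); mr[:105]=0;mr[190:]=0;mr[:,:300]=0;mr[:,350:]=0
ys,xs=np.nonzero(mr); q=onplane('wrist',xs.mean(),ys.mean(),.028,c); P=onplane('wrist',*e[0],.042,c); print('red',q,np.arctan2(*(q-P)[1::-1]))
# rectify onto bore plane z=0.029 (key tops), north-up: column=+x, row=-y, 0.1 mm/px over 50 mm
n=520; X,Y=np.meshgrid((np.arange(n)-n/2)*1e-4+P[0],-(np.arange(n)-n/2)*1e-4+P[1])
uv=np.array([project('wrist',[x,y,.029],c) for x,y in zip(X[::10,::10].ravel(),Y[::10,::10].ravel())]).reshape(52,52,2).astype(np.float32)
uv=cv2.resize(uv,(n,n),interpolation=cv2.INTER_LINEAR)
r=cv2.remap(g.astype(np.float32),uv[...,0],uv[...,1],cv2.INTER_CUBIC); r=cv2.GaussianBlur(r,(0,0),4)
lo,hi=np.percentile(r,[1,99]); a=np.clip((r-lo)/(hi-lo)*255,0,255).astype(np.uint8); save('w3.png',cv2.cvtColor(a,cv2.COLOR_GRAY2RGB))
dd=cv2.remap(d,uv[...,0],uv[...,1],cv2.INTER_NEAREST); print(np.round(dd[20::48,20::48]*1e3).astype(int))
```

```text
rim ((291.1025085449219, 144.6339111328125), (65.3307113647461, 66.30914306640625), 91.53116607666016) [ 0.51370832 -0.21522186  0.042     ]
red [ 0.55199927 -0.23291765  0.028     ] -0.43290386938075265
[[314 332 300 299 300 300 299 298 298 300 313]
 [300 301 302 300 301 320 300 301 300 300 301]
 [302 301 302 322 323 323 322 324 301 300 302]
 [303 304 325 316 325 324 325 325 315 302 302]
 [304 320 327 325 325 326 325 325 315 325 304]
 [305 326 326 327 327 327 326 326 327 326 306]
 [306 328 327 328 328 327 329 329 326 329 306]
 [307 311 330 328 329 330 329 330 329 329 306]
 [310 310 330 331 322 329 330 330 331 307 308]
 [310 309 311 331 322 332 330 329 309 310 309]
 [325 312 310 311 312 315 312 311 310 310 311]]
```

View pics/w3.png

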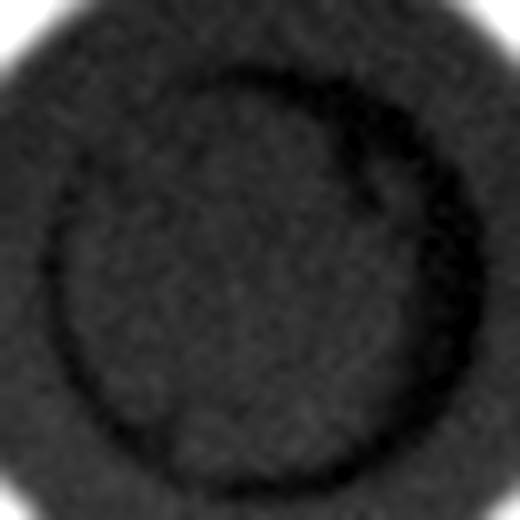

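The stretched picture hints at keys at upper right, upper left and lower left. The depth map shows them directly, about 9 mm above the floor, so I'll take their angles from depth.

Run:
```python
from h import *
c=load('wrist'); d=c[1]; pts=[]
for v in range(105,182):
  for u in range(250,335):
    if d[v,u]>0:
      o,w=ray('wrist',u,v,c); k=c[2][:3,:3].T@w; pts.append(o+w*d[v,u]/-k[2])
P=np.array(pts); C=np.array([.5137,-.2152]); q=P[:,:2]-C; r=np.hypot(*q.T)
rim=(r>23)&(r<30); fl=r<11; zr,zf=np.median(P[rim,2]),np.median(P[fl,2]); print('rim z',zr,'floor z',zf)
# centre from rim-height points
rp=P[(P[:,2]>zr-.004)&(r<40)]; (cc,rad)=cv2.minEnclosingCircle(rp[:,:2].astype(np.float32)*1000); print('rim circ',cc,rad,len(rp))
s=(r<20.5e-3)&(r>11e-3)&(P[:,2]>zf+.005)&(P[:,2]<zr-.008) 
rim=(r>.0235)&(r<.030); fl=r<.011; zr,zf=np.median(P[rim,2]),np.median(P[fl,2]); print('rim z',zr,'floor z',zf)
s=(r<.0205)&(r>.011)&(P[:,2]>zf+.0055)&(P[:,2]<zf+.0125)
a=np.degrees(np.arctan2(q[s,1],q[s,0])); o=np.argsort(a)
for i in o: print(f'{a[i]:.0f}/{r[s][i]*1e3:.0f}/{(P[s,2][i]-zf)*1e3:.0f}',end=' ')
```

```text
rim z nan floor z 0.027228012277298874
rim circ (0.0, 0.0) 0.0 0
rim z 0.04106194940356128 floor z 0.019096438820442263
  return _methods._mean(a, axis=axis, dtype=dtype,
  ret = ret.dtype.type(ret / rcount)
```

Depth gives key tops at 31.5°, 136° and 251°, which fits a wide key at about 34° ± 2.5° (0.60 rad) in world yaw. That lies inside the permitted range. Next I'll check where the lens axis sits in the hand, using the flange's edge in the same picture.

Run:
```python
from h import *
from scipy.optimize import least_squares
c=load('wrist'); p=c[0]; d=c[1]; s=robot.read_state(); g=cv2.cvtColor(p,cv2.COLOR_RGB2GRAY)
print('col288',[(v,int(g[v,288]),round(float(d[v,288]),3)) for v in range(192,224,2)])
# flange points by depth: first pixel in each column that is near (<0.22 m)
E2=[]
for u in range(256,322,3):
    v=np.nonzero((d[185:240,u]>0.1)&(d[185:240,u]<0.25))[0]
    if len(v): E2.append((u,v[0]+185-.5))
print(E2[:3],E2[-3:])
z=s['tool_pos'][2]-.0125
Q=np.array([onplane('wrist',u,v,z,c) for u,v in E2])
f=least_squares(lambda a:np.hypot(Q[:,0]-a[0],Q[:,1]-a[1])-.029,[s['tool_pos'][0],s['tool_pos'][1]]); print('lens axis',f.x,'res',np.abs(f.fun).max(),'tcp',s['tool_pos'])
A=R.from_rotvec(s['orientation']).as_matrix(); print('tool z axis',A[:,2].round(4))
# top-view nest rim centre
c=load('top'); p=c[0]; g=cv2.cvtColor(p,cv2.COLOR_RGB2GRAY); hsv=cv2.cvtColor(p,cv2.COLOR_RGB2HSV)
m=np.zeros_like(g); m[238:272,352:390]=(g[238:272,352:390]<140)
m=cv2.morphologyEx(m,cv2.MORPH_OPEN,np.ones((5,5))); cn=max(cv2.findContours(m,0,1)[0],key=cv2.contourArea); e=cv2.fitEllipse(cv2.convexHull(cn)); print('top nest',e,onplane('top',*e[0],.039,c))
```

```text
col288 [(192, 209, 0.33), (194, 209, 0.331), (196, 211, 0.332), (198, 206, 0.333), (200, 141, 0.362), (202, 107, 0.18), (204, 130, 0.181), (206, 126, 0.179), (208, 104, 0.18), (210, 48, 0.175), (212, 43, 0.171), (214, 46, 0.168), (216, 36, 0.163), (218, 43, 0.162), (220, 42, 0.158), (222, 34, 0.155)]
[(256, np.float64(209.5)), (259, np.float64(207.5)), (262, np.float64(206.5))] [(313, np.float64(208.5)), (316, np.float64(210.5)), (319, np.float64(212.5))]
lens axis [ 0.51100789 -0.2677154 ] res 0.0003672324493136335 tcp [ 0.51168089 -0.26835586  0.18573961]
tool z axis [-0.0151  0.0128 -0.9998]
top nest ((370.41668701171875, 254.03662109375), (25.358375549316406, 26.481428146362305), 148.03326416015625) [ 0.51462299 -0.21512703  0.039     ]
```

The lens axis sits within 0.6 mm of the TCP. The nest is at (0.514,-0.2155). I'll approach with the white line about 0.25 rad short of the key, at tool yaw of about -0.21.

```bash
python3 -m pendant '[{"translation":[20,1,0],"twist":[-0.015,-0.013,0.05],"grip":-1},{"translation":[20,2,0],"twist":[0,0,0.06],"grip":-1},{"translation":[12,2,10],"twist":[0,0,0.06],"grip":-1},{"translation":[0,0,20],"twist":[0,0,0.06],"grip":-1},{"translation":[0,0,20],"twist":[0,0,0],"grip":-1},{"translation":[0,0,20],"twist":[0,0,0],"grip":-1},{"translation":[0,0,10],"twist":[0,0,0],"grip":-1},{"translation":[0,0,0],"twist":[0,0,0],"grip":-1},{"translation":[0,0,0],"twist":[0,0,0],"grip":-1},{"translation":[0,0,0],"twist":[0,0,0],"grip":-1}]'
python3 to.py 0.514 -0.2155 0.082 -0.21
```

```text
t: 10.4
tool_pos: [0.5212, -0.2, 0.1062]
orientation: [2.439, 1.977, 0.007]
force: [-0.3, 0.3, -1.0]
opening: 0.0518
t 10.4 pos [ 0.5212 -0.2     0.1062] yaw -0.208 toolmm [-16.7  -3.9  24.2] toolmm after turn [-16.7  -3.8  24.2] twist [ 0.004 -0.002  0.002] F [-0.33  0.25 -1.01] q [-0.46  0.1   1.73  0.    1.31 -0.25]
```

```bash
python3 -m pendant '[{"translation":[-6,-2,0],"twist":[0,0,0],"grip":-1},{"translation":[-6,-2,6],"twist":[0,0,0],"grip":-1},{"translation":[-3,0,8],"twist":[0,0,0],"grip":-1},{"translation":[0,0,3],"twist":[0,0,0],"grip":-1},{"translation":[0,0,0],"twist":[0,0,0],"grip":-1},{"translation":[0,0,0],"twist":[0,0,0],"grip":-1},{"translation":[0,0,0],"twist":[0,0,0],"grip":-1},{"translation":[0,0,0],"twist":[0,0,0],"grip":-1},{"translation":[0,0,0],"twist":[0,0,0],"grip":-1},{"translation":[0,0,0],"twist":[0,0,0],"grip":-1}]'
python3 to.py 0.514 -0.2155 0.082 -0.21
```

```text
t: 11.4
tool_pos: [0.5151, -0.2166, 0.0905]
orientation: [2.437, 1.973, 0.009]
force: [0.1, -0.6, -0.8]
opening: 0.0517
t 11.4 pos [ 0.5151 -0.2166  0.0905] yaw -0.21 toolmm [ 0.8 -1.4  8.5] toolmm after turn [ 0.8 -1.3  8.5] twist [ 0.008 -0.001  0.   ] F [ 0.12 -0.65 -0.83] q [-0.49  0.11  1.75  0.    1.27 -0.28]
```

```bash
python3 -m pendant '[{"translation":[0.8,-1.4,2],"twist":[0.008,0,0],"grip":-1},{"translation":[0,0,3],"twist":[0,0,0],"grip":-1},{"translation":[0,0,3],"twist":[0,0,0],"grip":-1},{"translation":[0,0,3],"twist":[0,0,0],"grip":-1},{"translation":[0,0,3],"twist":[0,0,0],"grip":-1},{"translation":[0,0,3],"twist":[0,0,0],"grip":-1},{"translation":[0,0,3],"twist":[0,0,0],"grip":-1},{"translation":[0,0,1],"twist":[0,0,0],"grip":-1},{"translation":[0,0,0],"twist":[0,0,0],"grip":-1},{"translation":[0,0,0],"twist":[0,0,0],"grip":-1}]'
python3 to.py 0.514 -0.2155 0.0595 -0.21
```

```text
t: 12.4
tool_pos: [0.5136, -0.2151, 0.0672]
orientation: [-2.44, -1.976, -0.0]
force: [-0.3, 0.5, -1.9]
opening: 0.0517
t 12.4 pos [ 0.5136 -0.2151  0.0672] yaw -0.209 toolmm [-0.3  0.5  7.7] toolmm after turn [-0.3  0.5  7.7] twist [-0.001 -0.001  0.001] F [-0.33  0.5  -1.93] q [-0.49  0.14  1.76  0.    1.24 -0.28]
```

No contact force beyond the weight, and the spigot is 7 mm inside the bore. I'll lower it onto the keys next.

```bash
python3 -m pendant '[{"translation":[0,0.3,2],"twist":[0,0,0],"grip":-1},{"translation":[0,0,1],"twist":[0,0,0],"grip":-1},{"translation":[0,0,1],"twist":[0,0,0],"grip":-1},{"translation":[0,0,1],"twist":[0,0,0],"grip":-1},{"translation":[0,0,1],"twist":[0,0,0],"grip":-1},{"translation":[0,0,1],"twist":[0,0,0],"grip":-1},{"translation":[0,0,1],"twist":[0,0,0],"grip":-1},{"translation":[0,0,0.5],"twist":[0,0,0],"grip":-1},{"translation":[0,0,0],"twist":[0,0,0],"grip":-1},{"translation":[0,0,0],"twist":[0,0,0],"grip":-1}]'
python3 to.py 0.514 -0.2155 0.0595 -0.21
```

```text
t: 13.4
tool_pos: [0.5147, -0.2158, 0.0599]
orientation: [2.441, 1.977, 0.001]
force: [-2.2, 1.3, 1.2]
opening: 0.0517
t 13.4 pos [ 0.5147 -0.2158  0.0599] yaw -0.209 toolmm [ 0.2 -0.7  0.4] toolmm after turn [ 0.2 -0.7  0.4] twist [ 0.001 -0.     0.001] F [-2.22  1.3   1.16] q [-0.49  0.15  1.77  0.    1.22 -0.28]
```

On the keys with about 3 N of push; a 1 mm offset in x is giving slight side force, so I'll trim that. Now I'll turn counter-clockwise gently, about 0.1 rad.

```bash
python3 -m pendant '[{"translation":[0.2,-0.7,0.8],"twist":[0,0,0],"grip":-1},{"translation":[0,0,0.2],"twist":[0,0,-0.02],"grip":-1},{"translation":[0,0,0],"twist":[0,0,-0.02],"grip":-1},{"translation":[0,0,0],"twist":[0,0,-0.02],"grip":-1},{"translation":[0,0,0],"twist":[0,0,-0.02],"grip":-1},{"translation":[0,0,0],"twist":[0,0,-0.02],"grip":-1},{"translation":[0,0,0],"twist":[0,0,0],"grip":-1},{"translation":[0,0,0],"twist":[0,0,0],"grip":-1},{"translation":[0,0,0],"twist":[0,0,0],"grip":-1},{"translation":[0,0,0],"twist":[0,0,0],"grip":-1}]'
python3 to.py 0.514 -0.2155 0.0585 -0.1; python3 -c "
from h import *
print(robot.read_state()['wrist_torque'])"
```

```text
t: 14.4
tool_pos: [0.5154, -0.2161, 0.0599]
orientation: [2.327, 2.105, 0.003]
force: [0.2, -0.2, 2.0]
opening: 0.0519
t 14.4 pos [ 0.5154 -0.2161  0.0599] yaw -0.1 toolmm [ 0.4 -1.4  1.3] toolmm after turn [ 0.4 -1.4  1.4] twist [ 0.004  0.001 -0.   ] F [ 0.19 -0.15  2.04] q [-0.49  0.15  1.77  0.    1.22 -0.39]
[-0.05326169  0.11823726 -0.05398477]
```

```bash
python3 -m pendant '[{"translation":[0,0,0.8],"twist":[0,0,0],"grip":-1},{"translation":[0,0,0],"twist":[0,0,-0.015],"grip":-1},{"translation":[0,0,0],"twist":[0,0,-0.015],"grip":-1},{"translation":[0,0,0],"twist":[0,0,-0.015],"grip":-1},{"translation":[0,0,0],"twist":[0,0,0],"grip":-1},{"translation":[0,0,0],"twist":[0,0,0],"grip":-1},{"translation":[0,0,0],"twist":[0,0,0],"grip":-1},{"translation":[0,0,0],"twist":[0,0,0],"grip":-1},{"translation":[0,0,0],"twist":[0,0,0],"grip":-1},{"translation":[0,0,0],"twist":[0,0,0],"grip":-1}]'
python3 to.py 0.514 -0.2155 0.0585 -0.1; python3 -c "
from h import *
print(robot.read_state()['wrist_torque'])"
```

```text
t: 15.4
tool_pos: [0.5156, -0.2162, 0.0593]
orientation: [2.275, 2.161, 0.003]
force: [0.4, -0.9, 3.0]
opening: 0.0515
t 15.4 pos [ 0.5156 -0.2162  0.0593] yaw -0.051 toolmm [ 0.6 -1.6  0.8] toolmm after turn [ 0.6 -1.7  0.8] twist [0.004 0.001 0.049] F [ 0.45 -0.88  3.02] q [-0.49  0.15  1.77  0.    1.22 -0.44]
[-0.01741884  0.20032108 -0.04848402]
```

Still on the keys with about 4.5 N of push and the yaw following. Continuing in small steps.

```bash
python3 -m pendant '[{"translation":[0,0,0.3],"twist":[0,0,-0.01],"grip":-1},{"translation":[0,0,0],"twist":[0,0,-0.01],"grip":-1},{"translation":[0,0,0],"twist":[0,0,-0.01],"grip":-1},{"translation":[0,0,0],"twist":[0,0,-0.01],"grip":-1},{"translation":[0,0,0],"twist":[0,0,0],"grip":-1},{"translation":[0,0,0],"twist":[0,0,0],"grip":-1},{"translation":[0,0,0],"twist":[0,0,0],"grip":-1},{"translation":[0,0,0],"twist":[0,0,0],"grip":-1},{"translation":[0,0,0],"twist":[0,0,0],"grip":-1},{"translation":[0,0,0],"twist":[0,0,0],"grip":-1}]'
python3 to.py 0.514 -0.2155 0.0585 -0.1; python3 -c "
from h import *
print(robot.read_state()['wrist_torque'])"
```

```text
t: 16.4
tool_pos: [0.5157, -0.2163, 0.059]
orientation: [2.227, 2.21, 0.003]
force: [0.5, 0.4, 2.3]
opening: 0.0516
t 16.4 pos [ 0.5157 -0.2163  0.059 ] yaw -0.008 toolmm [ 0.8 -1.7  0.5] toolmm after turn [ 0.7 -1.8  0.5] twist [0.005 0.002 0.092] F [0.54 0.35 2.34] q [-0.49  0.15  1.77  0.    1.22 -0.48]
[-0.04806829  0.08543616 -0.04169469]
```

```bash
python3 -m pendant '[{"translation":[0,0,0.5],"twist":[0,0,-0.01],"grip":-1},{"translation":[0,0,0],"twist":[0,0,-0.01],"grip":-1},{"translation":[0,0,0],"twist":[0,0,-0.01],"grip":-1},{"translation":[0,0,0],"twist":[0,0,-0.01],"grip":-1},{"translation":[0,0,0],"twist":[0,0,0],"grip":-1},{"translation":[0,0,0],"twist":[0,0,0],"grip":-1},{"translation":[0,0,0],"twist":[0,0,0],"grip":-1},{"translation":[0,0,0],"twist":[0,0,0],"grip":-1},{"translation":[0,0,0],"twist":[0,0,0],"grip":-1},{"translation":[0,0,0],"twist":[0,0,0],"grip":-1}]'
python3 to.py 0.514 -0.2155 0.0585 -0.1; python3 -c "
from h import *
print(robot.read_state()['wrist_torque'])"
```

```text
t: 17.4
tool_pos: [0.514, -0.2157, 0.0562]
orientation: [2.18, 2.26, 0.001]
force: [-0.7, -0.9, -1.5]
opening: 0.0518
t 17.4 pos [ 0.514  -0.2157  0.0562] yaw 0.036 toolmm [ 0.2 -0.  -2.3] toolmm after turn [ 0.2 -0.  -2.3] twist [0.001 0.    0.136] F [-0.65 -0.89 -1.55] q [-0.49  0.15  1.77  0.    1.22 -0.53]
[-0.21692304  0.02036478  0.03170978]
```

It dropped in: z sank 3 mm and the force fell back to the weight alone at yaw 0.036. I'll stop turning and press home gently.

```bash
python3 -m pendant '[{"translation":[0,0,0.7],"twist":[0,0,0],"grip":-1},{"translation":[0,0,0.7],"twist":[0,0,0],"grip":-1},{"translation":[0,0,0.7],"twist":[0,0,0],"grip":-1},{"translation":[0,0,0.7],"twist":[0,0,0],"grip":-1},{"translation":[0,0,0.7],"twist":[0,0,0],"grip":-1},{"translation":[0,0,0],"twist":[0,0,0],"grip":-1},{"translation":[0,0,0],"twist":[0,0,0],"grip":-1},{"translation":[0,0,0],"twist":[0,0,0],"grip":-1},{"translation":[0,0,0],"twist":[0,0,0],"grip":-1},{"translation":[0,0,0],"twist":[0,0,0],"grip":-1}]'
python3 to.py 0.514 -0.2155 0.0525 0.036; python3 -c "
from h import *
print(robot.read_state()['wrist_torque'])"
```

```text
t: 18.4
tool_pos: [0.5142, -0.2157, 0.0535]
orientation: [2.18, 2.26, 0.001]
force: [-1.7, 0.9, 0.7]
opening: 0.0516
t 18.4 pos [ 0.5142 -0.2157  0.0535] yaw 0.036 toolmm [ 0.2 -0.2  1. ] toolmm after turn [ 0.2 -0.2  1. ] twist [0.001 0.001 0.   ] F [-1.68  0.87  0.65] q [-0.49  0.16  1.77  0.    1.21 -0.53]
[-0.04543818  0.3101979  -0.00168088]
```

```bash
python3 -m pendant '[{"translation":[0,0,0.8],"twist":[0,0,0],"grip":-1},{"translation":[0,0,0.8],"twist":[0,0,0],"grip":-1},{"translation":[0,0,0.8],"twist":[0,0,0],"grip":-1},{"translation":[0,0,0.8],"twist":[0,0,0],"grip":-1},{"translation":[0,0,0.6],"twist":[0,0,0],"grip":-1},{"translation":[0,0,0],"twist":[0,0,0],"grip":-1},{"translation":[0,0,0],"twist":[0,0,0],"grip":-1},{"translation":[0,0,0],"twist":[0,0,0],"grip":-1},{"translation":[0,0,0],"twist":[0,0,0],"grip":-1},{"translation":[0,0,0],"twist":[0,0,0],"grip":-1}]'
python3 to.py 0.514 -0.2155 0.0525 0.036
python3 - <<'E'
from h import *
c=grab('wrist'); s=robot.read_state(); print(s['wrist_torque'],s['force'])
u,v=map(int,project('wrist',[.514,-.17,.04],c)); print(u,v)
x0=u-100; y0=max(0,min(420-150,v-60)); save('w4.png',np.clip(cv2.resize(c[0][y0:y0+150,x0:x0+200],None,fx=4,fy=4,interpolation=cv2.INTER_CUBIC)*1.4,0,255).astype(np.uint8)); print(x0,y0)
c=grab('side'); save('s2.png',cv2.resize(c[0][240:330,230:350],None,fx=6,fy=6,interpolation=cv2.INTER_CUBIC))
E
```

```text
t: 19.4
tool_pos: [0.5142, -0.2158, 0.0504]
orientation: [2.18, 2.26, 0.001]
force: [-2.7, 0.6, 3.9]
opening: 0.0515
t 19.4 pos [ 0.5142 -0.2158  0.0504] yaw 0.036 toolmm [ 0.3 -0.2 -2.1] toolmm after turn [ 0.3 -0.2 -2.1] twist [0.001 0.001 0.   ] F [-2.65  0.55  3.9 ] q [-0.49  0.16  1.77  0.    1.21 -0.53]
[ 0.12188841  0.61103613 -0.00215535] [-2.8820021   0.27192415  4.88444316]
289 173
189 113
```

View pics/w4.png

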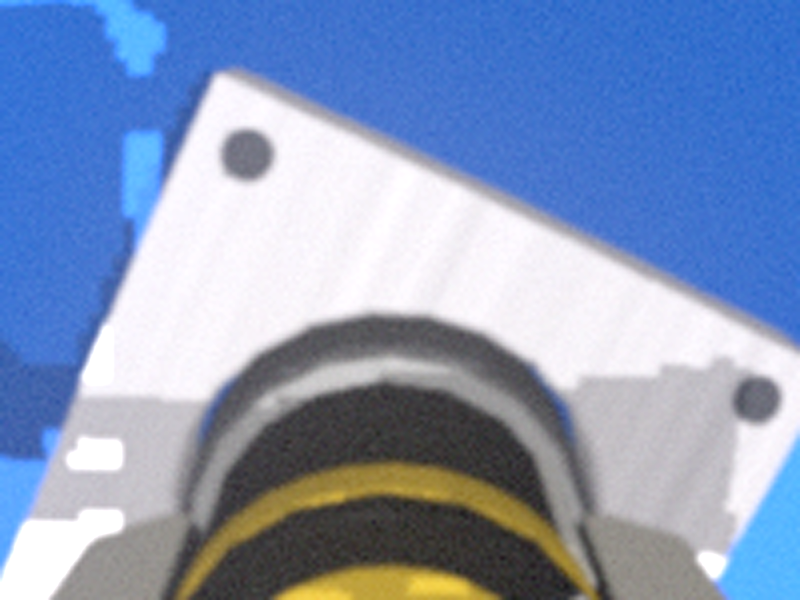

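The flange sits concentric inside the dark rim with no visible gap, and a 3–4 mm spring compression gives about 6 N, as expected for home. I'll ease back up to about 1 N of push and then open.

```bash
python3 -m pendant '[{"translation":[0,0,-1],"twist":[0,0,0],"grip":-1},{"translation":[0,0,-1],"twist":[0,0,0],"grip":-1},{"translation":[0.2,-0.5,-0.7],"twist":[0,0,0],"grip":-1},{"translation":[0,0,0],"twist":[0,0,0],"grip":-1},{"translation":[0,0,0],"twist":[0,0,0],"grip":-1},{"translation":[0,0,0],"twist":[0,0,0],"grip":-1},{"translation":[0,0,0],"twist":[0,0,0],"grip":-1},{"translation":[0,0,0],"twist":[0,0,0],"grip":-1},{"translation":[0,0,0],"twist":[0,0,0],"grip":-1},{"translation":[0,0,0],"twist":[0,0,0],"grip":-1}]'
python3 to.py 0.514 -0.2155 0.0525 0.036
```

```text
t: 20.5
tool_pos: [0.5142, -0.2157, 0.0528]
orientation: [2.179, 2.26, 0.001]
force: [-2.1, 0.1, 2.3]
opening: 0.0516
t 20.5 pos [ 0.5142 -0.2157  0.0528] yaw 0.036 toolmm [ 0.2 -0.1  0.3] toolmm after turn [ 0.2 -0.1  0.3] twist [0.002 0.001 0.   ] F [-2.12  0.08  2.31] q [-0.49  0.16  1.77  0.    1.21 -0.53]
```

```bash
python3 -m pendant '[{"translation":[0,0,0],"twist":[0,0,0],"grip":-0.5},{"translation":[0,0,0],"twist":[0,0,0],"grip":1},{"translation":[0,0,0],"twist":[0,0,0],"grip":1},{"translation":[0,0,0],"twist":[0,0,0],"grip":1},{"translation":[0,0,0],"twist":[0,0,0],"grip":1},{"translation":[0,0,0],"twist":[0,0,0],"grip":1},{"translation":[0,0,0],"twist":[0,0,0],"grip":1},{"translation":[0,0,0],"twist":[0,0,0],"grip":1},{"translation":[0,0,0],"twist":[0,0,0],"grip":1},{"translation":[0,0,0],"twist":[0,0,0],"grip":1}]' 10
python3 to.py 0.514 -0.2155 0.2 0.036
```

```text
t: 21.5
tool_pos: [0.514, -0.2153, 0.052]
orientation: [2.18, 2.26, 0.002]
force: [0.1, 0.4, -0.0]
opening: 0.0932
t 21.5 pos [ 0.514  -0.2153  0.052 ] yaw 0.036 toolmm [  -0.2    0.3 -148. ] toolmm after turn [  -0.2   -0.  -148. ] twist [0.002 0.    0.   ] F [ 0.14  0.39 -0.04] q [-0.49  0.16  1.77  0.    1.21 -0.53]
```

```bash
python3 -m pendant '[{"translation":[0,0,-5],"twist":[0,0,0],"grip":1},{"translation":[0,0,-15],"twist":[0,0,0],"grip":1},{"translation":[0,0,-25],"twist":[0,0,0],"grip":1},{"translation":[0,0,-30],"twist":[0,0,0],"grip":1},{"translation":[0,0,-30],"twist":[0,0,0],"grip":1},{"translation":[0,0,-30],"twist":[0,0,0],"grip":1},{"translation":[0,0,-20],"twist":[0,0,0],"grip":1},{"translation":[0,0,-10],"twist":[0,0,0],"grip":1},{"translation":[0,0,0],"twist":[0,0,0],"grip":1},{"translation":[0,0,0],"twist":[0,0,0],"grip":1}]'
python3 - <<'E'
from h import *
cw=grab('wrist'); p,d=cw[0],cw[1]; s=robot.read_state(); print(s['tool_pos'],s['force'])
pts=[];rgb=[]
for v in range(120,260):
  for u in range(215,360):
    if d[v,u]>0:
      o,w=ray('wrist',u,v,cw); k=cw[2][:3,:3].T@w; pts.append(o+w*d[v,u]/-k[2]); rgb.append(p[v,u])
P=np.array(pts); hsv=cv2.cvtColor(np.array(rgb)[None],cv2.COLOR_RGB2HSV)[0]
r=np.hypot(P[:,0]-.514,P[:,1]+.2155); t=(P[:,2]>.085)&(P[:,2]<.12)&(r<.035)
c0=P[t].mean(0); print('top z',np.percentile(P[t,2],[5,25,50,75,95]),c0,t.sum())
q=P[t]-c0; A=np.c_[q[:,:2],np.ones(t.sum())]; print('tilt',np.linalg.lstsq(A,q[:,2],rcond=None)[0][:2])
bl=(np.hypot(P[:,0]-.514,P[:,1]+.2155)<.065)&(np.hypot(P[:,0]-.514,P[:,1]+.2155)>.04)&(P[:,2]<.04); print('block z',np.median(P[bl,2]))
wl=t&(hsv[:,1]<50)&(hsv[:,2]>170); g=P[wl].mean(0) if wl.any() else c0; print('line',wl.sum(),np.arctan2(*(g-c0)[1::-1]))
a=cv2.resize(p[95:245,185:385],None,fx=2,fy=2,interpolation=cv2.INTER_CUBIC)
c=grab('side'); b=cv2.resize(c[0][220:325,230:370],None,fx=2.857,fy=2.857,interpolation=cv2.INTER_CUBIC)
c=grab('top'); e=cv2.resize(c[0][90:355,70:510],(480,289)); e2=cv2.resize(c[0][225:285,340:400],(289,289),interpolation=cv2.INTER_CUBIC)
r1=np.hstack([a,b[:300,:400]]); r2=np.hstack([e,e2]); r2=np.pad(r2,((0,0),(0,800-r2.shape[1]),(0,0))); save('fin.png',np.vstack([r1,r2]))
E
```

```text
t: 22.5
tool_pos: [0.5136, -0.2152, 0.232]
orientation: [2.176, 2.257, 0.004]
force: [-0.7, 0.6, -0.5]
opening: 0.0929
[ 0.51353511 -0.21518835  0.23175176] [ 0.28062943 -0.14944117 -0.52026732]
top z [0.09451866 0.09587665 0.09644846 0.09699898 0.09782428] [ 0.51354102 -0.2130092   0.09622205] 2313
tilt [ 0.0080581  -0.03088296]
block z 0.02687328512445944
line 93 0.20982588923687398
```

View pics/fin.png

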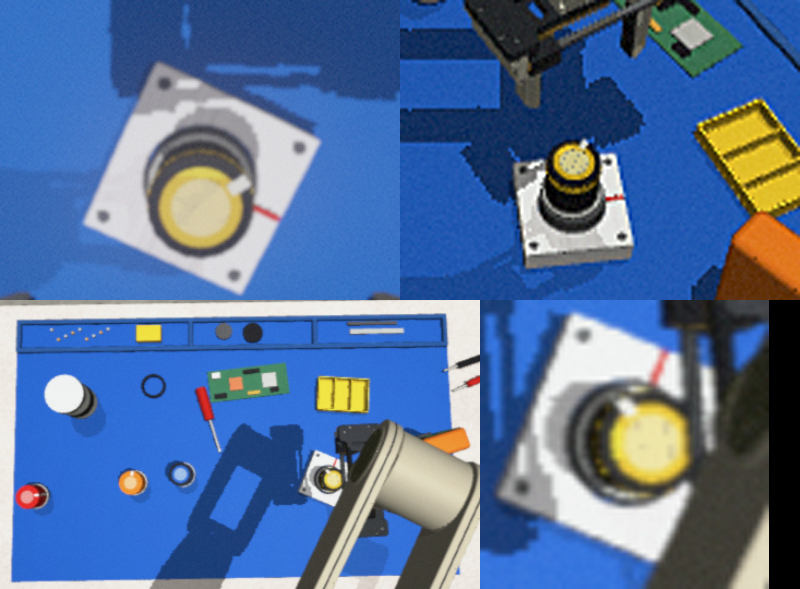

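```bash
python3 -c "
from plant import robot
print(robot.close_job())"
```

```text
the job is handed in; nothing more can be done
None
```

The yellow-ringed lens is seated fully home in the nest and released, and the job was handed in at about 23 s of the 64 s allowed.

- **Seating:** I gripped the barrel at mid-body and read the rough key direction (about 0.60 rad in world yaw) from the wrist depth image. I set the spigot on the keys about 0.25 rad short and turned it counter-clockwise under roughly 3–5 N. It dropped in and sank 3 mm, with the force falling back to the weight alone. I stopped turning there and pressed home with about 6 N before easing off, opening the gripper and lifting clear.
- **Height check:** The barrel's top measures 96.4 mm, or about 97.5 mm after correcting for the block face reading 1 mm low. That fits 97 mm for home; standing on the keys it would be about 104 mm.
- **Views:** The wrist and side pictures show the flange seated in the rim with the barrel upright. The bystanders in view look where they were. The arm hid part of the multimeter from the top camera, but the side view shows it standing.
- **Checks that disagreed:**
  - The automatic final reading of the white line gave 0.21 rad, because bright glints on the top fell into the mask. The gripper yaw and the picture both put it at about 0.55–0.6 rad.
  - The same depth points gave a tilt of about 0.03 rad. I put that down to side-wall points in the fit, but I did not measure it separately.

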